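Raise the camera mast of the conference speaker and hold it

TASK

The camera mast of the conference speaker on the desk is locked down: turn the black lock knob anticlockwise (seen from above) to its end stop, so that its red tongue swings clear of the mast. Then take the white camera head and draw the mast straight up out of its snug bore, gently and without forcing it sideways, until the whole yellow band shows above the housing but nothing of the red band below it. Finish while holding it there still in the gripper, for a colleague to fix it; leave the knob at its stop and everything else on the desk where it is.

Things in the scene. Friction and masses are not known exactly. Their poses are not given: they have to be found in the camera images.
- stand: The conference speaker, a fixed grey box 100 (x) by about 220 (y, from -115 to +110) by 130 mm high with fabric grilles; it does not move when pushed. Origin at the middle of its underside, x across the box, y along its length, z up. The mast's bore is in its top at y = +60 mm, the lock knob on its top at y = -60 mm.
- bore_mouth (a point): Centre of the bore's mouth, in the top face of the speaker (130 mm above the desk). The bore is vertical, round, 21.5 mm wide and 130 mm deep; axes as the speaker's. A head gripped off its centre, or pulled aslant, presses the rod against the bore.
- mast: Loose mast: steel rod, 20 mm diameter, reaching 120 mm down the bore; on top a collar (60 mm diameter, 6 mm thick), a neck and a white camera head. Origin on the axis at the collar's underside, z up the mast. The collar lies on the speaker's top at the start: origin height above bore_mouth = how far it is drawn out. 0.28 to 0.56 kg; it sinks back if let go.
- yellow_band (a point): Middle of the 15 mm high yellow band painted on the mast's rod, 35 to 50 mm below the mast's origin; a red band follows 70 to 85 mm below the origin. Drawing the mast out by about 60 mm shows all of the yellow and none of the red.
- camera_grip (a point): Point on the mast's axis in the middle of the camera head, 40 mm above the mast's origin: where to grip it from above. The head is an upright cylinder, 42 mm in diameter, from 24 mm below this point to 22 mm above it.
- lock_knob (a joint): Angle of the lock knob about its vertical axis, rad, growing anticlockwise seen from above: 0 is locked, its red tongue pointing to the mast (the speaker's +y); 1.4 is the end stop, tongue clear, pointing about to the speaker's -x. Starts between 0 and 0.25. Locked, the tongue lies 2 mm over the mast's collar and blocks it. Light friction (0.06 N m); it stays where it is left.
- knob_grip (a point): Point on the knob's axis at the height to grip, 162 mm above the desk, 120 mm from the mast's axis; turns with the knob. The upright grip bar is 14 mm wide along this frame's x, 42 mm long along its y (the way the tongue points), and its top is 12 mm above this point; the tongue's top is 18 mm below it. The tongue is 40 mm wide and reaches 96 mm from the axis.
- mug: Bystander: blue mug, 76 mm wide, 92 mm high, beside the mast's end of the speaker. Origin under its middle.
- stamp: Bystander: blue and black office stamp, 34 x 52 x 57 mm, on the robot's side of the speaker. Origin under its middle.
- punch: Bystander: hole punch, 75 x 110 x 55 mm, on the far side of the speaker. Origin under its middle.
- stapler: Bystander: red stapler, 145 x 36 x 58 mm, on the right of the desk. Origin under its middle.
- tape: Bystander: tape dispenser, 140 x 50 x 84 mm, on the right of the desk. Origin under its middle.
- calculator: Bystander: calculator, 150 x 100 x 20 mm, on the left of the desk. Origin under its middle.
- pen_pot: Bystander: black pot of pens, 76 mm wide, 165 mm high with the pens, on the left of the desk. Origin under its middle.
Mind the look-alikes: they are no part of the job. Leave any purple look-alike of the stand alone.

How it is judged (in metres and radians):
On the way, in this order (a step that is already met when the one before it is completed fails the run):
1. the lock knob stands at its anticlockwise end stop, the mast still down (value of joint lock_knob above 1.33 rad and z of mast in the frame of bore_mouth below 0.01 m), for 0.2 s.
2. the gripper holds the mast drawn out to its yellow band (z of mast in the frame of bore_mouth between 0.047 and 0.073 m and contact force between the fingers and mast above 1.5 N and value of joint lock_knob above 1.3 rad), for 0.2 s.
At the end, for the whole second after the job is handed in: The fingers hold the mast (over 1.5 N), drawn out 47 to 73 mm (yellow band out, red band in), upright to 0.06 rad and within 6 mm of the bore's axis, still (under 10 mm/s), pressing on the bore with less than 30 N; the knob is at its end stop (over 1.3 rad); no bystander has moved 30 mm (all of step 2 and horizontal distance between mast and bore_mouth below 0.006 m and angle between the z axis of mast and the z axis of stand, either way round below 0.06 rad and linear speed of mast below 0.01 m/s and contact force between mast and stand below 30 N and distance of each of mug, stamp, punch, stapler, tape, calculator, pen_pot from where it was at the start of the episode below 0.03 m); the arm keeps its last pose, push and grip.
It fails at once if the mast is forced: over 45 N between it and the speaker or its lock (contact force between mast and stand above 45 N).
It fails at once if the mast is drawn out past 76 mm, so that the red band shows (z of mast in the frame of bore_mouth above 0.076 m).
It fails at once if a bystander is shifted by more than 30 mm (distance of any of mug, stamp, punch, stapler, tape, calculator, pen_pot from where it was at the start of the episode above 0.03 m).
It also fails if it takes over 54 s, if anything falls off the work surface, if the arm or the gripper's body presses on something with over 40 N, if the wrist force passes 120 N, or if a joint passes its speed limit or range.

ROBOT

A 6-joint arm with a two-finger parallel gripper is mounted at the origin on the work surface. World frame = base frame: x ahead of the robot, y to its left, z up, the work surface at z = 0. Lengths are in mm, angles in rad, forces in N, time in s.
With the tool pointing down it reaches from about 350 to 875 mm from the base axis. Payload 4.2 kg.
Tool frame: the origin (TCP) lies between the finger pads; the fingertips stand 8 mm ahead of it and the grasp point (between the pads) lies 11 mm behind it; z points along the fingers, y is the line along which they close (so a half turn about z gives the same grasp; the last joint's range is limited). The gripper opens to 85 mm and grips with 20 to 120 N. Pads are 22 mm wide; open, the fingers measure 114 mm over their backs; the gripper's body (76 mm by 85 mm) begins 54 mm behind the grasp point. The pads swing forward as they close: fully open they stand 13 mm farther back than shut.
Start: joints at [1.399, 0.385, 0.008, 0, -1.194, -0.259], TCP at [260.965, 567.888, 216.112] pointing down, gripper open.
Joint ranges: [-3.14, 3.14], [-1.21, 2.06], [-1.07, 1.41], [-3.16, 2.05], [-2.99, -0.16], [-3.1, 3.1]. Speed limits (rad/s): [2.79, 2.79, 3.14, 3.14, 3.14, 3.14].

INTERFACE

Orientations are given as a unit quaternion [x, y, z, w].
In Python, from bench import read_state, get_image, camera_params, job_done gives the robot as it stands.
- The arm moves only by the tool drive_tool, never from a script. Its argument "moves" is a list that holds one entry, the list of rows, each a list of 7 numbers: the shift along the tool's x, y, z in m, then the turn, a rotation vector about the tool's x, y, z in rad, then the closure in counts, from 0 (fully open) to 255 (shut). A call has 1 to 8 rows; each row shifts and turns the commanded pose from where the row before left it, along the tool's axes as they then stand; what a row does not reach is not made up. A row lasts 1/12 s, in which the tool goes at most 41.7 mm and 7.16 degrees, less where a joint would pass 70% of its speed; a pose out of reach is approached as far as the arm can. A call is refused whole if a number of a shift passes 0.0417 or a number of a turn 0.125, either way. A call with a gripper value outside its range is refused whole. The fingers move at their own pace and stop on an object; the grip force is fixed at half the most. Time passes only in rows, so rows that do not move let the fingers close. It gives the time, the measured TCP pose, the force and the opening at its end, in the units of the state.
- read_state(): the state, without advancing time (a new reading comes with each control period).
- get_image(name): name is "scene" or "side" or "wrist"; returns the picture (400x640x3 uint8, blue, green, red); there is no depth.
- camera_params(name): a dict with "mtx" (3x3 intrinsics, pixels), "extrinsics" (4x4, takes a point from camera to world coordinates). Camera axes: x right, y up, looking along -z (the intrinsics and any distortion apply to the point x, -y, -z); pixel columns grow to the right and rows downward; lengths in mm; the calibration is good to about 2 mm. A picture is of the moment at which its call begins: read the wrist's pose just before it. camera_params takes no time and is no camera call; for the wrist camera it gives the pose at the moment of the call.
- job_done(): hands the job in, once; it reports no verdict.
The state is a dict: "clock": time; "joints": joint angles; "joint_vel": joint speeds; "joint_efforts": joint torques, N m; "position": TCP position; "ee_rot": TCP orientation; "contact_force": force on the tool from outside, world axes, zero at the start; "wrist_torque": the same for the moment, N m; "gripper_width": finger opening in mm.
Only numpy, scipy, OpenCV 4.12 (cv2) and the standard library are available. Lean on these libraries where they do the work, as an engineer would, in place of code of your own. Each camera call takes 0.05 s, during which the arm holds its last target. There are 200 camera calls.

## Working session

There is one attempt and no reset: what is moved stays moved. The work goes in short steps, Python scripts to look and compute and a tool call to move; the robot and the scene stay as the last step left them, time stands still between calls to the robot, and variables do not carry over. Pictures are saved under pics/ and viewed, on a budget of 10 in all, crops included, one or two more only if the job needs it, and the job is handed in when it is done.

Besides the shell and the picture viewer there is one more tool, called in YAML: its name, and indented under it one key for each argument. drive_tool: Moves the arm, as the interface text tells. Its arguments: {"type":"object","properties":{"moves":{"type":"array"}},"required":["moves"]}

```bash
mkdir -p pics
python3 - <<'E'
from bench import *
import cv2,numpy as np
for n in ("scene","side"):
    cv2.imwrite(f"pics/{n}0.png",get_image(n)); p=camera_params(n); print(n,np.round(p["mtx"],1).tolist(),np.round(p["extrinsics"],3).tolist(),[k for k in p])
s=read_state();print(s)
E
```

```text
scene [[481.0, 0.0, 319.7], [0.0, 481.0, 198.1], [0.0, 0.0, 1.0]] [[-0.182, -0.616, 0.766, 1724.65], [0.983, -0.096, 0.156, 276.469], [-0.023, 0.781, 0.624, 1158.639], [0.0, 0.0, 0.0, 1.0]] ['mtx', 'extrinsics']
side [[393.0, 0.0, 318.8], [0.0, 393.0, 193.5], [0.0, 0.0, 1.0]] [[0.697, 0.424, -0.578, -140.995], [-0.717, 0.402, -0.57, -596.287], [-0.009, 0.811, 0.585, 735.439], [0.0, 0.0, 0.0, 1.0]] ['mtx', 'extrinsics']
{'clock': 0.1, 'joints': array([ 1.39859968e+00,  3.85494383e-01,  6.75140303e-03, -4.14822877e-04,
       -1.19398077e+00, -2.58599010e-01]), 'joint_vel': array([ 8.47173796e-05, -4.77643402e-04,  3.53313521e-03,  1.02630289e-03,
        1.03030361e-03, -1.73211310e-03]), 'joint_efforts': array([-3.46643865e-04, -3.93320417e+01,  1.88927758e+01,  4.19802144e+00,
       -2.62880843e-03,  3.53908902e-06]), 'position': array([260.75846931, 567.40297335, 215.12075715]), 'ee_rot': array([ 9.76874614e-01, -2.13810715e-01, -1.50985719e-04,  9.71136501e-04]), 'contact_force': array([-0.3003821 ,  0.38084811, -0.5336059 ]), 'wrist_torque': array([-0.01560639,  0.00615053,  0.01099584]), 'gripper_width': 85.35607966982049}
```

View pics/scene0.png

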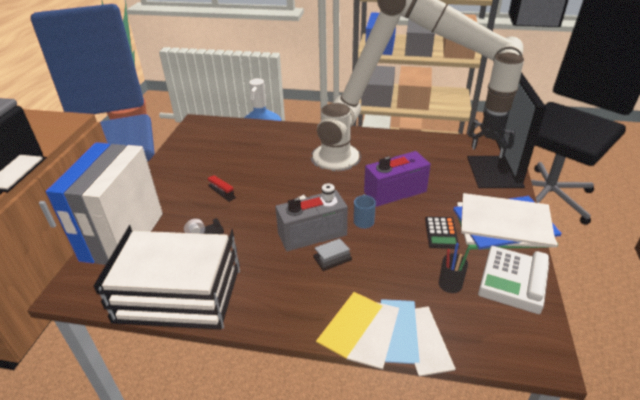

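View pics/side0.png

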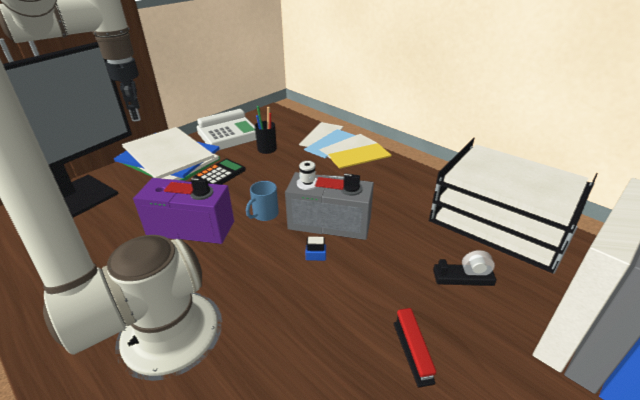

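Scene view: the grey speaker is at about (312,220), with the white head at (328,192) and the knob at (295,206). In the side view the head is at (307,174) and the knob at (351,183). The purple look-alike stands beside it.

```bash
cat > h.py <<'E'
from bench import *
import cv2,numpy as np
def ray(p,uv):
    d=np.linalg.inv(p["mtx"])@[uv[0],uv[1],1]; d=p["extrinsics"][:3,:3]@(d*[1,-1,-1])
    return p["extrinsics"][:3,3],d/np.linalg.norm(d)
def onplane(p,uv,z):
    o,d=ray(p,uv); return o+d*(z-o[2])/d[2]
def tri(pa,a,pb,b):
    o1,d1=ray(pa,a);o2,d2=ray(pb,b)
    t=np.linalg.lstsq(np.c_[d1,-d2],o2-o1,rcond=None)[0]
    x,y=o1+t[0]*d1,o2+t[1]*d2; return (x+y)/2,np.linalg.norm(x-y)
E
python3 - <<'E'
from h import *
P={n:camera_params(n) for n in("scene","side")}
for nm,a,b in(("headtop",(328,187),(307,165)),("knob top",(294,203),(352,177)),("knobbase",(296,211),(350,190))):
    c,e=tri(P["scene"],a,P["side"],b);print(nm,c.round(),e.round(1))
    print(onplane(P["scene"],a,{"h":192,"k":172}[nm[0]]).round(),onplane(P["side"],b,{"h":192,"k":172}[nm[0]]).round())
for n,w in(("scene",(265,170,395,275)),("side",(240,140,390,270))):
    im=cv2.imread(f"pics/{n}0.png");x0,y0,x1,y1=w
    cv2.imwrite(f"pics/{n}c.png",cv2.resize(im[y0:y1,x0:x1],None,fx=4,fy=4,interpolation=2))
a=cv2.imread("pics/scenec.png");b=cv2.imread("pics/sidec.png");h=max(a.shape[0],b.shape[0])
b=b[:a.shape[0]] if b.shape[0]>a.shape[0] else b
a=a[:b.shape[0]]
o=np.hstack([a,b]);cv2.imwrite("pics/crop1.png",cv2.resize(o,None,fx=.7,fy=.7))
E
```

```text
headtop [471.  50. 188.] 0.6
[475.  51. 192.] [466.  45. 192.]
knob top [539. -51. 163.] 1.9
[551. -48. 172.] [528. -59. 172.]
knobbase [533. -49. 123.] 1.0
[589. -33. 172.] [479. -93. 172.]
```

View pics/crop1.png

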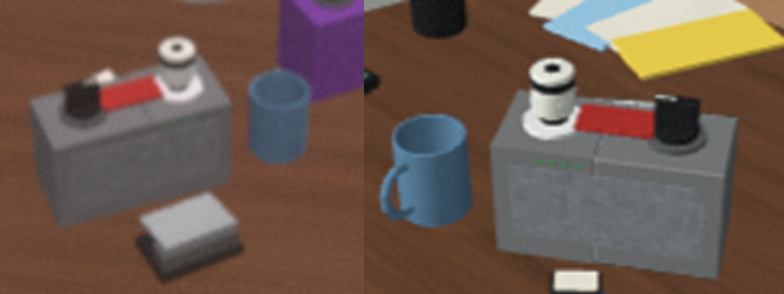

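The head is at about (470,49) and the knob at about (538,-51), so the speaker is yawed by about 34°. I'll travel above it for a wrist view.

drive_tool:
  moves:
    - [[0.0284,0.026,-0.012,0,0,0,0],[0.0284,0.026,-0.012,0,0,0,0],[0.0284,0.026,-0.012,0,0,0,0],[0.0284,0.026,-0.012,0,0,0,0],[0.0284,0.026,-0.012,0,0,0,0],[0.0284,0.026,-0.012,0,0,0,0],[0.0284,0.026,-0.012,0,0,0,0],[0.0284,0.026,-0.012,0,0,0,0]]

```text
clock: 0.77
position: [380.5, 282.0, 312.4]
ee_rot: [0.977, -0.213, -0.0, 0.0]
contact_force: [1.2, -0.3, 0.5]
gripper_width: 85.5
```

drive_tool:
  moves:
    - [[0.0284,0.026,-0.003,0,0,0,0],[0.0284,0.026,-0.003,0,0,0,0],[0.0284,0.026,-0.003,0,0,0,0],[0.0284,0.026,-0.003,0,0,0,0],[0.0284,0.026,0,0,0,0,0],[0.0284,0.026,0,0,0,0,0],[0.0284,0.026,0,0,0,0,0],[0.0284,0.026,0,0,0,0,0]]

```text
clock: 1.43
position: [500.2, -1.8, 323.9]
ee_rot: [0.977, -0.214, -0.0, -0.0]
contact_force: [0.9, -0.1, 0.3]
gripper_width: 85.7
```

drive_tool:
  moves:
    - [[0,0,0,0,0,0.108,0],[0,0,0,0,0,0.108,0],[0,0,0,0,0,0.108,0],[0,0,0,0,0,0.108,0],[0,0,0,0,0,0.108,0],[0,0,0,0,0,0,0]]

```text
clock: 1.93
position: [499.8, -0.0, 323.6]
ee_rot: [0.884, -0.467, -0.0, 0.0]
contact_force: [-0.9, -0.5, -0.1]
gripper_width: 85.0
```

Run:
```python
from h import *
s=read_state();p=camera_params("wrist");cv2.imwrite("pics/w1.png",get_image("wrist"))
np.savez("w1",**p)
print(s["clock"],s["position"].round(1),s["ee_rot"].round(3),s["joints"].round(2),s["contact_force"].round(1));print(p["mtx"].round(1).tolist(),p["extrinsics"].round(3).tolist())
```

```text
1.9333 [499.8  -0.  323.6] [ 0.884 -0.467 -0.     0.   ] [ 0.33  0.11 -0.1  -0.   -1.37  0.27] [-0.9 -0.5 -0.1]
[[310.0, 0.0, 319.7], [0.0, 310.0, 193.8], [0.0, 0.0, 1.0]] [[-0.826, 0.533, 0.185, 546.693], [-0.564, -0.781, -0.27, -68.66], [0.001, -0.327, 0.945, 481.202], [0.0, 0.0, 0.0, 1.0]]
```

View pics/w1.png

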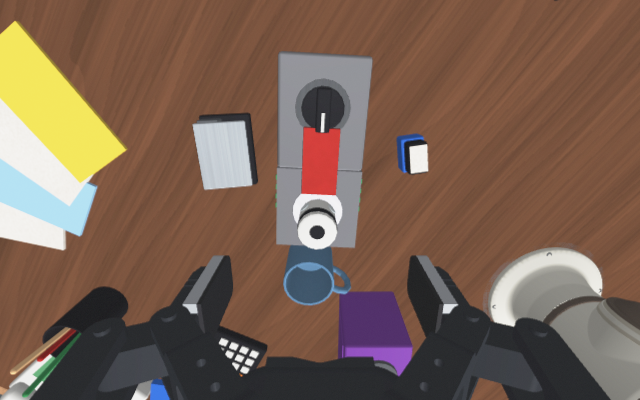

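Wrist view: the knob disc is at about (323,107), the red tongue runs down to (320,194), and the head top is at (317,232). The tongue is near its locked angle.

Run:
```python
from h import *
p=dict(np.load("w1.npz"));im=cv2.imread("pics/w1.png")
print("head",onplane(p,(317,232),192).round(1))
hsv=cv2.cvtColor(im,cv2.COLOR_BGR2HSV);g=im.max(2)
m=(((hsv[...,0]<6)|(hsv[...,0]>174))&(hsv[...,1]>170)&(hsv[...,2]>150)).astype(np.uint8);m[:100]=0;m[210:]=0;m[:,:270]=0;m[:,370:]=0
c=max(cv2.findContours(m,0,1)[0],key=cv2.contourArea)[:,0]
W=np.array([onplane(p,q,144)[:2] for q in c],np.float32)
r=cv2.minAreaRect(W);print("tongue",r,np.round(cv2.boxPoints(r),1).tolist())
# left/right edges of tongue -> direction
rows=[(y,np.where(m[y])[0]) for y in range(138,188,2)]
for k in(0,-1):
    E=np.array([onplane(p,(x[k]+(.5 if k else -.5),y),144)[:2] for y,x in rows],np.float32)
    l=cv2.fitLine(E,2,0,.01,.01).ravel();print("edge",np.degrees(np.arctan2(l[1],l[0])).round(2),l[2:].round(1))
# dark bar
d=(g<45).astype(np.uint8);roi=d[70:140,290:355]
print("\n".join("".join(f"{v:3d}"[-3:]+" " for v in row) for row in g[78:140:3,298:350:3]))
```

```text
head [468.8  49.9 192. ]
tongue ((501.5304260253906, -3.3945159912109375), (38.36194610595703, 74.39509582519531), 31.384654998779297) [[465.79998779296875, 18.399999618530273], [504.5, -45.099998474121094], [537.2999877929688, -25.200000762939453], [498.5, 38.29999923706055]]
edge -58.61 [517.2   7.6]
edge -58.54 [485.5 -14. ]
154 154 155 154 154 154 155 154 137 138 154 154 155 154 155 154 154 155 
154 154 154 154 155 120 115 118 114 115 114 117 123 154 154 154 154 154 
155 154 153 121 118 118 115 118 115 114 113 116 116 117 151 154 154 155 
154 154 119 115 119 108  73  49  48  48  55  93 116 116 116 151 154 155 
155 117 119 114  76  57  57  55  55  53  55  51  54 113 116 115 152 154 
139 117 118  65  58  58  52  56  56  56  58  49  58  54 113 115 119 154 
114 118 105  58  57  58  51  55  57  56  57  51  58  57  56 115 116 150 
114 117  54  58  57  57  47  57  56  56  58  53  56  57  55 110 114 135 
114 117  56  57  56  57  44  56  57  57  57  55  55  55  56  75 115 114 
114  97  56  56  57  56  44  56  57  56  56  55  56  57  57  54 116 114 
115  78  56  55  55  56  42  54  56  56  56  57  56  56  56  53 118 114 
114  95  54  55  56  55  44  55  53  56  58  54  56  55  55  52 117 116 
115 117  55  56  54  56  43  55 237  99  54  54  56  55  54  65 118 138 
113 117  55  54  54  54  44  55 238  86  53  55  54  55  55 112 119 150 
132 117 109  54  55  55  43  55 239  67  54  55  54  55  62 116 120 153 
152 117 116  76  54  55  44  56 241  62  53  54  55  59 113 115 148 153 
153 149 109 109  89  53  45  55 241  54  52  55  60 115 115 130 153 152 
153 153 209 215 215 213  46  55 241  55  52 198 192 179 138 153 154 153 
153 153 207 214 214 214 167 113 165  81 124 211 212 211 148 153 153 153 
152 153 207 214 214 213 213 213 213 213 211 209 210 210 162 153 153 153 
151 152 210 214 214 213 211 211 212 213 210 210 210 210 155 153 153 153
```

drive_tool:
  moves:
    - [[0,0,0,0,0,0.05,0],[0.0314,0,0,0,0,0,0],[0.0314,0,0,0,0,0,0],[0,0,0.04,0,0,0,0],[0,0,0.04,0,0,0,0],[0,0,0.04,0,0,0,0],[0,0,0.03,0,0,0,60],[0,0,0,0,0,0,60]]

```text
clock: 2.65
position: [528.0, -53.7, 167.2]
ee_rot: [0.873, -0.488, -0.006, 0.004]
contact_force: [-1.0, 0.6, -0.8]
gripper_width: 65.8
```

Run:
```python
from h import *
s=read_state();cv2.imwrite("pics/w2.png",get_image("wrist"))
print(s["clock"],s["position"].round(1),s["ee_rot"].round(3),s["joints"].round(2),s["contact_force"].round(1),s["gripper_width"])
```

```text
2.65 [528.  -53.7 167.2] [ 0.873 -0.488 -0.006  0.004] [ 0.2   0.28 -0.28 -0.   -1.03  0.35] [-1.   0.6 -0.8] 65.83550329622096
```

View pics/w2.png

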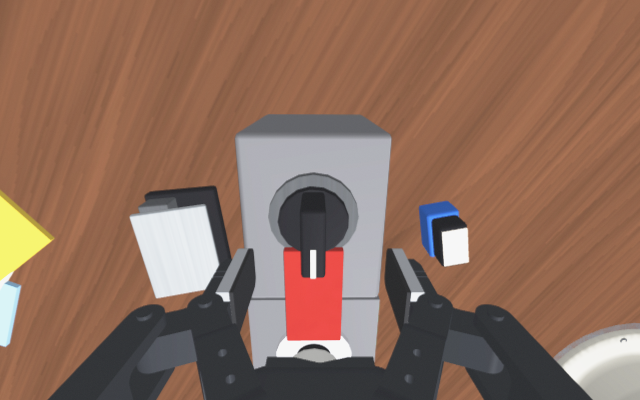

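The view shows the bar top at about (313,235), slightly left of the finger midline (320), with the arm still settling. I'll let it settle and measure.

drive_tool:
  moves:
    - [[0,0,0.006,0,0,0,60],[0,0,0,0,0,0,60],[0,0,0,0,0,0,60]]

```text
clock: 2.95
position: [534.3, -53.2, 170.1]
ee_rot: [0.873, -0.488, 0.002, -0.001]
contact_force: [0.4, -0.1, 0.6]
gripper_width: 65.3
```

Run:
```python
from h import *
s=read_state();p=camera_params("wrist");im=get_image("wrist");cv2.imwrite("pics/w3.png",im)
print(s["clock"],s["position"].round(1),s["ee_rot"].round(3),s["contact_force"].round(1),s["gripper_width"])
g=im.max(2)
print("\n".join(f"{y:3d} "+" ".join(f"{v:3d}" for v in g[y,290:340:2]) for y in range(180,300,6)))
np.savez("w3",**p)
```

```text
2.95 [534.3 -53.2 170.1] [ 0.873 -0.488  0.002 -0.001] [ 0.4 -0.1  0.6] 65.25056221052603
180 184 183 184 184 184 183 184 123  84 102 122 132 134 137 136 133 134 133 134 135 134 130 127 124  96
186 183 183 115 113 132 138 141 139 137 136 135 139 138 139 137 134 134 135 134 136 134 134 137 135 136
192 124 137 135 136 133 137 139 140 139  86  60  42  43  44  43  48  49  44  44  43  44  42  42  78 134
198 140 138 135 136 107  62  42  57  62  63  64  45  39  42  41  41  41  41  41  40  42  41  57  64  64
204 141 139  84  51  61  62  62  63  62  62  63  43  42  41  42  43  41  40  41  41  41  41  40  64  64
210 105  49  61  63  62  63  63  63  64  63  63  41  42  40  42  41  42  42  41  40  43  41  42  62  65
216  61  61  62  63  63  63  64  62  63  64  59  52  59  59  58  60  60  61  61  62  63  63  61  61  65
222  59  63  63  63  63  63  63  63  63  62  59  51  60  61  63  62  64  65  65  66  67  67  62  60  65
228  58  63  61  63  64  63  62  62  62  63  57  51  61  62  64  62  65  63  65  67  66  68  63  65  67
234 102  60  64  62  64  62  63  63  63  63  56  50  61  63  63  61  65  6
[... 369 characters left out ...]
 237 237 236 236 236  51  63  62  65 179 247 247 128  69  69  68  61 233 236
264 182 182 224 237 236 237 237 236 237 236 236  51  62  65  64 178 247 247 127  68  70  68  57 231 235
270 182 183 215 237 236 236 236 236 236 236 236  49  62  64  64 179 247 247 127  69  69  69  59 236 236
276 182 182 206 236 236 235 235 236 236 236 236  73  61  65  65 178 247 247 111  69  72  69 174 236 236
282 182 182 201 235 234 234 234 235 236 236 236 237 237 237 236 236 236 236 236 236 237 236 237 237 237
288 182 181 190 234 234 235 235 235 236 235 236 236 236 236 236 236 236 236 235 235 236 236 237 236 236
294 182 182 175 235 235 235 236 235 235 235 235 236 236 237 236 236 236 236 237 236 236 235 235 235 235
```

Run:
```python
from h import *
p=dict(np.load("w3.npz"))
a,b=onplane(p,(323,214),174),onplane(p,(323,277.5),174)
print(a,b,(a+b)/2,np.linalg.norm(a-b),np.degrees(np.arctan2(*(b-a)[1::-1])))
d=(a+b)/2-read_state()["position"];t=np.radians(-58.6)
print(d[:2]@[np.cos(t),np.sin(t)],d[:2]@[np.sin(t),-np.cos(t)])
```

```text
[542.16239402 -69.88332516 174.        ] [521.19035414 -36.1148787  174.        ] [531.67637408 -52.99910193 174.        ] 39.75090481304425 121.8425274658534
-1.4420608559533594 2.0111554893773587
```

drive_tool:
  moves:
    - [[0,0.001,0.01,0,0,0,100],[0,0,0,0,0,0,160],[0,0,0,0,0,0,220],[0,0,0,0,0,0,255],[0,0,0,0,0,0,255],[0,0,0,0,0,0,255],[0,0,0,0,0,0,255],[0,0,0,0,0,0,255]]

```text
clock: 3.67
position: [532.5, -54.0, 158.9]
ee_rot: [0.873, -0.488, 0.001, -0.0]
contact_force: [-0.3, 1.1, 4.0]
gripper_width: -0.1
```

Run:
```python
from h import *
w=get_image("wrist");s=get_image("side");cv2.imwrite("pics/w4.png",np.hstack([w[120:400,160:480],cv2.resize(s[130:270,240:400],None,fx=2,fy=2)]))
print(read_state()["gripper_width"],read_state()["contact_force"])
```

```text
-0.17436874757881882 [-0.86239648  0.15997585  5.44118711]
```

View pics/w4.png

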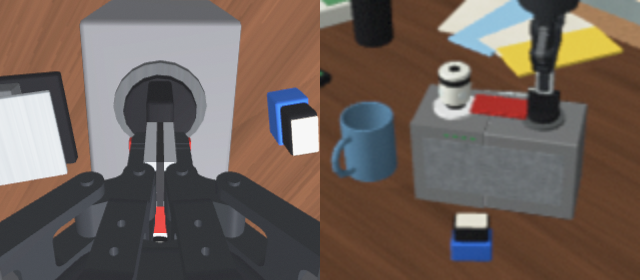

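Run:
```python
from h import *
from scipy.spatial.transform import Rotation as R
s=read_state();p=camera_params("wrist");w=get_image("wrist")
cv2.imwrite("pics/w5.png",cv2.resize(w[180:330,240:400],None,fx=4,fy=4,interpolation=2))
T=s["position"];Q=R.from_quat(s["ee_rot"]).as_matrix();E=np.linalg.inv(p["extrinsics"])
def proj(X):
    c=E[:3,:3]@X+E[:3,3];c=c*[1,-1,-1];q=p["mtx"]@c;return (q[:2]/q[2]).round(1)
for l in [(0,0,0),(0,0,8),(0,0,-11),(11,0,8),(-11,0,8),(0,7,-11),(0,-7,-11),(11,7,8),(11,-7,8)]: print(l,proj(T+Q@np.array(l)))
A=np.array([531.7,-53,0]);
for z in(174,144):
  for o in((10.9,-17.9),(-10.9,17.9)): print("bar",z,o,proj(A+[*o,z]))
print(s["joints"].round(3))
```

```text
(0, 0, 0) [319.3 241.3]
(0, 0, 8) [319.3 234.9]
(0, 0, -11) [319.2 251. ]
(11, 0, 8) [319.3 217.8]
(-11, 0, 8) [319.3 251.3]
(0, 7, -11) [332.3 251. ]
(0, -7, -11) [306.1 251. ]
(11, 7, 8) [331.3 217.9]
(11, -7, 8) [307.2 217.8]
bar 174 (10.9, -17.9) [319.7 220.3]
bar 174 (-10.9, 17.9) [319.4 290.9]
bar 144 (10.9, -17.9) [319.8 199.8]
bar 144 (-10.9, 17.9) [319.5 261.6]
[ 0.202  0.283 -0.298  0.001 -0.989  0.348]
```

View pics/w5.png

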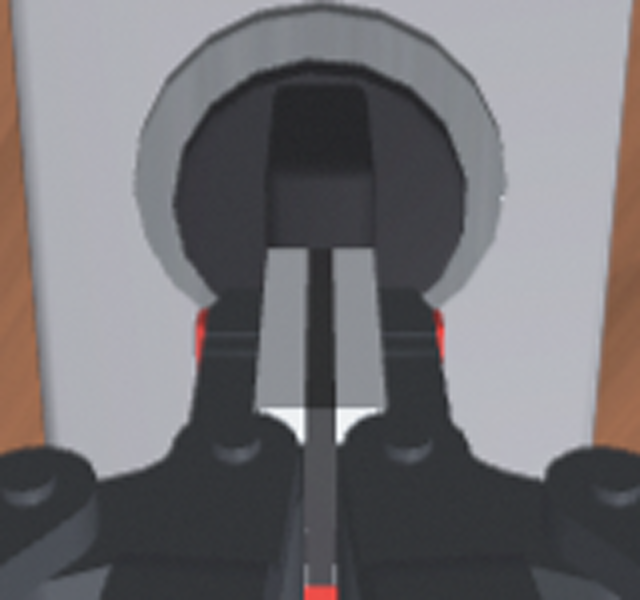

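The pads appear to have closed into the bar. A small turn will show whether the knob follows.

drive_tool:
  moves:
    - [[0,0,0,0,0,-0.1,255],[0,0,0,0,0,-0.1,255],[0,0,0,0,0,-0.1,255],[0,0,0,0,0,0,255]]

```text
clock: 4.15
position: [532.9, -54.0, 158.9]
ee_rot: [0.936, -0.352, 0.001, -0.0]
contact_force: [-0.7, -0.2, 5.3]
gripper_width: 0.0
```

```bash
cat > tongue.py <<'E'
from h import *
s=read_state();p=camera_params("wrist");im=get_image("wrist");cv2.imwrite("pics/last.png",im)
hsv=cv2.cvtColor(im,cv2.COLOR_BGR2HSV)
m=(((hsv[...,0]<6)|(hsv[...,0]>174))&(hsv[...,1]>170)&(hsv[...,2]>150)).astype(np.uint8)
for c in cv2.findContours(m,0,1)[0]:
    if cv2.contourArea(c)>30:
        W=np.array([onplane(p,q,144)[:2] for q in c[:,0]],np.float32)
        print(cv2.contourArea(c),cv2.boundingRect(c),np.round(cv2.boxPoints(cv2.minAreaRect(W)),0).tolist())
print(s["clock"],s["position"].round(1),s["contact_force"].round(1),s["wrist_torque"].round(2),s["gripper_width"])
p=camera_params("side");im=get_image("side");cv2.imwrite("pics/lasts.png",im);im=im[150:240,240:400]
hsv=cv2.cvtColor(im,cv2.COLOR_BGR2HSV)
m=(((hsv[...,0]<6)|(hsv[...,0]>174))&(hsv[...,1]>150)&(hsv[...,2]>100)).astype(np.uint8)
for c in cv2.findContours(m,0,1)[0]:
    if cv2.contourArea(c)>15:
        W=np.array([onplane(p,q+[240,150],144)[:2] for q in c[:,0]],np.float32)
        print("side",cv2.contourArea(c),np.round(cv2.boxPoints(cv2.minAreaRect(W)),0).tolist())
E
python3 tongue.py
```

```text
53.0 (268, 281, 16, 15) [[514.0, -0.0], [520.0, -11.0], [526.0, -7.0], [520.0, 4.0]]
4.15 [532.9 -54.  158.9] [-0.7 -0.2  5.3] [-0.06  0.03  0.03] 0.01269122956516535
side 218.0 [[461.0, 12.0], [499.0, -50.0], [537.0, -27.0], [499.0, 35.0]]
```

The knob did not follow. The side view suggests the fingertips ended on top of the bar, so I'll check heights.

Run:
```python
from h import *
from scipy.spatial.transform import Rotation as R
p1,p3=dict(np.load("w1.npz")),dict(np.load("w3.npz"))
print("cam3",p3["extrinsics"][:3,3].round(1))
S=camera_params("side");C=camera_params("scene")
i1=cv2.imread("pics/w1.png");i3=cv2.imread("pics/w3.png")
def white(im,x0,y0,x1,y1):
    g=im[y0:y1,x0:x1].min(2);ys,xs=np.where(g>180);return xs.min()+x0,xs.max()+x0,ys.min()+y0,ys.max()+y0,xs.mean()+x0
a=white(i1,315,105,330,140);b=white(i3,316,245,330,285);print(a,b)
for k in(2,3): print("white line end",tri(p1,(a[4],a[k]),p3,(b[4],b[k])))
# stand top corners width at 130
A,B=onplane(p1,(278.5,54),130),onplane(p1,(371.5,58.5),130);print("stand width",np.linalg.norm(A-B))
# fingertip rows: full-open image w1: project tip candidates
T=np.array([499.8,0,323.6]);Q=R.from_quat([.884,-.467,0,0]).as_matrix();E=np.linalg.inv(p1["extrinsics"])
for l in [(11,-42,8),(11,-42,-5),(11,-42,-20),(-11,-42,-5),(0,-42,-5)]:
    c=E[:3,:3]@(T+Q@np.array(l))+E[:3,3];q=p1["mtx"]@(c*[1,-1,-1]);print(l,(q[:2]/q[2]).round(1))
```

```text
cam3 [ 577.  -124.1  327.9]
(np.int64(321), np.int64(324), np.int64(113), np.int64(131), np.float64(322.2413793103448)) (np.int64(321), np.int64(325), np.int64(252), np.int64(279), np.float64(322.9856115107914))
white line end (array([530.56355487, -50.49241804, 174.82714896]), np.float64(0.7276127484999306))
white line end (array([521.31191482, -36.32154927, 175.83556747]), np.float64(0.05173399572806535))
stand width 96.77847238002357
(11, -42, 8) [247.1 217.9]
(11, -42, -5) [241.9 227.5]
(11, -42, -20) [234.7 240.5]
(-11, -42, -5) [245.  262.9]
(0, -42, -5) [243.5 245.6]
```

View pics/last.png

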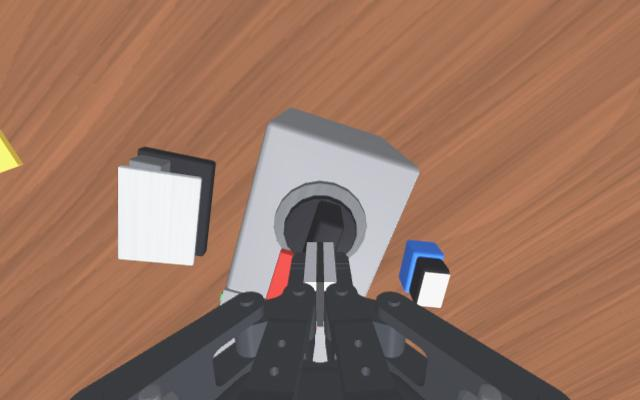

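The view confirms it: the shut fingertips rest on top of the bar, which triangulates to z≈175. The real tips are therefore about 23 mm farther back than TCP + 8. I'll lift, open, turn back, go deeper and close again.

drive_tool:
  moves:
    - [[0,0,-0.012,0,0,0.1,120],[0,0,0,0,0,0.1,120],[0,0,0,0,0,0.1,120],[0,0,0,0,0,0,120],[0,0,0,0,0,0,120],[0,0,0.012,0,0,0,120],[0,0,0.006,0,0,0,120],[0,0,0,0,0,0,120]]

```text
clock: 4.92
position: [530.7, -54.0, 150.1]
ee_rot: [0.873, -0.488, -0.002, 0.001]
contact_force: [-0.1, -1.1, -0.3]
gripper_width: 45.2
```

drive_tool:
  moves:
    - [[0,0,0.006,0,0,0,120],[0,0,0.006,0,0,0,120],[0,0,0.004,0,0,0,120],[0,0,0,0,0,0,120]]

```text
clock: 5.25
position: [531.4, -54.0, 135.0]
ee_rot: [0.873, -0.489, -0.001, 0.001]
contact_force: [0.4, -0.4, -0.2]
gripper_width: 45.3
```

No contact on the way down. Closing now.

drive_tool:
  moves:
    - [[0,0,0,0,0,0,150],[0,0,0,0,0,0,180],[0,0,0,0,0,0,220],[0,0,0,0,0,0,255],[0,0,0,0,0,0,255],[0,0,0,0,0,0,255]]

```text
clock: 5.75
position: [532.5, -53.8, 136.6]
ee_rot: [0.873, -0.488, 0.001, -0.0]
contact_force: [-0.1, 0.9, 2.3]
gripper_width: 12.6
```

Gripped on the bar at 12.6 mm. Turning anticlockwise.

drive_tool:
  moves:
    - [[0,0,0,0,0,-0.06,255],[0,0,0,0,0,-0.12,255],[0,0,0,0,0,-0.12,255],[0,0,0,0,0,-0.12,255],[0,0,0,0,0,-0.12,255],[0,0,0,0,0,-0.12,255],[0,0,0,0,0,-0.12,255],[0,0,0,0,0,-0.12,255]]

```text
clock: 6.42
position: [532.7, -53.6, 136.6]
ee_rot: [0.998, -0.057, 0.001, -0.0]
contact_force: [0.2, 1.8, 2.0]
gripper_width: 12.7
```

drive_tool:
  moves:
    - [[0,0,0,0,0,-0.1,255],[0,0,0,0,0,-0.1,255],[0,0,0,0,0,-0.1,255],[0,0,0,0,0,-0.1,255],[0,0,0,0,0,-0.04,255],[0,0,0,0,0,0,255],[0,0,0,0,0,0,255]]

```text
clock: 7.0
position: [532.7, -53.4, 136.6]
ee_rot: [0.987, 0.159, 0.001, -0.0]
contact_force: [-0.7, 3.5, 3.2]
gripper_width: 12.7
```

```bash
python3 tongue.py
```

```text
1511.5 (299, 317, 42, 45) [[453.0, -65.0], [461.0, -89.0], [493.0, -78.0], [484.0, -54.0]]
7.0 [532.7 -53.4 136.6] [-0.7  3.5  3.2] [0.98 0.04 0.09] 12.737768830709799
side 260.0 [[430.0, -67.0], [442.0, -105.0], [519.0, -81.0], [507.0, -43.0]]
```

drive_tool:
  moves:
    - [[0,0,0,0,0,-0.05,255],[0,0,0,0,0,-0.05,255],[0,0,0,0,0,0,255],[0,0,0,0,0,0,255],[0,0,0,0,0,0,255]]

```text
clock: 7.52
position: [532.7, -53.4, 136.7]
ee_rot: [0.979, 0.205, 0.001, -0.001]
contact_force: [0.2, 5.0, 5.6]
gripper_width: 12.8
```

```bash
python3 tongue.py
```

```text
1519.0 (299, 307, 42, 55) [[454.0, -73.0], [465.0, -96.0], [502.0, -79.0], [491.0, -55.0]]
7.5167 [532.7 -53.4 136.7] [0.2 5.  5.6] [ 1.42  0.   -1.3 ] 12.831824604977573
side 259.5 [[431.0, -73.0], [445.0, -110.0], [520.0, -81.0], [506.0, -45.0]]
```

The wrist torque jumped to -1.3 N m, so the knob is at its stop. Opening, lifting, then looking at the head.

drive_tool:
  moves:
    - [[0,0,0,0,0,0,200],[0,0,0,0,0,0,150],[0,0,0,0,0,0,110],[0,0,0,0,0,0,110],[0,0,-0.03,0,0,0,110],[0,0,-0.04,0,0,0,60],[0,0,-0.04,0,0,0,0],[0,0,0,0,0,0,0]]

```text
clock: 8.28
position: [536.5, -54.6, 254.8]
ee_rot: [0.978, 0.209, 0.008, 0.002]
contact_force: [0.9, -0.7, 1.4]
gripper_width: 82.2
```

drive_tool:
  moves:
    - [[0.01,0,-0.03,0,0,0,0],[0,0,0,0,0,0,0],[0,0,0,0,0,0,0]]

```text
clock: 8.53
position: [542.1, -49.9, 277.3]
ee_rot: [0.978, 0.208, 0.002, 0.0]
contact_force: [-0.5, -0.2, 0.1]
gripper_width: 85.6
```

```bash
python3 tongue.py
python3 - <<'E'
from h import *
p=camera_params("wrist");np.savez("w6",**p);print(p["extrinsics"].round(2).tolist(),read_state()["ee_rot"])
E
```

```text
45.0 (474, 379, 10, 12) [[366.0, -342.0], [369.0, -351.0], [387.0, -346.0], [385.0, -337.0]]
2077.5 (297, 207, 40, 66) [[436.0, -69.0], [450.0, -106.0], [520.0, -78.0], [506.0, -41.0]]
8.5333 [542.1 -49.9 277.3] [-0.5 -0.2  0.1] [ 0.04  0.03 -0.03] 85.58046079318764
side 258.5 [[431.0, -73.0], [445.0, -110.0], [520.0, -81.0], [506.0, -45.0]]
[[0.41, 0.86, 0.3, 617.23], [-0.91, 0.39, 0.13, -14.36], [0.0, -0.33, 0.94, 432.58], [0.0, 0.0, 0.0, 1.0]] [ 9.78130682e-01  2.07989433e-01 -8.56574079e-04 -1.76441509e-04]
```

View pics/last.png

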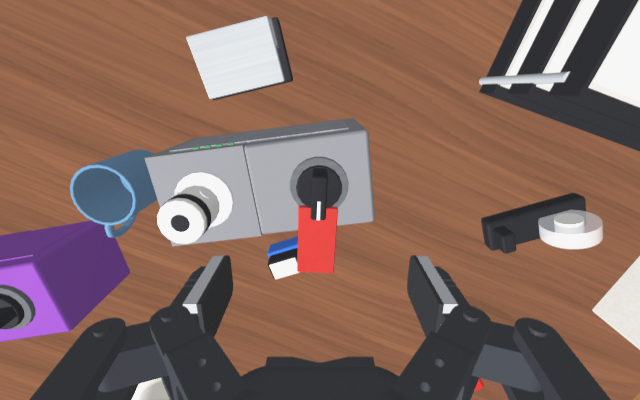

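The tongue is clear (about 80° turned). The head top is at (180,222) and the collar at about (203,201). Next I'll refine the mast axis.

```bash
cp pics/last.png pics/w6.png
python3 - <<'E'
from h import *
def dot(im,c,r=8):
    x,y=c;g=im[y-r:y+r+1,x-r:x+r+1].max(2);m=(g<120).astype(np.uint8)
    n,l,s,ce=cv2.connectedComponentsWithStats(m);k=l[r,r];print(s[k]);return ce[k]+[x-r,y-r]
p1,p6=dict(np.load("w1.npz")),dict(np.load("w6.npz"))
a=dot(cv2.imread("pics/w1.png"),(317,232),11);b=dot(cv2.imread("pics/w6.png"),(180,222),13);print(a,b)
print(tri(p1,a,p6,b));print(onplane(p1,a,192),onplane(p6,b,192))
# collar ellipse in w6 and w1 (white, bright)
s=read_state();n=np.arctan2(s["ee_rot"][1],s["ee_rot"][0]);print("tool x yaw",np.degrees(2*n),s["position"])
E
```

```text
[  4   5  15  13 157]
[  4   6  18  16 226]
[316.70700637 231.94267516] [179.63274336 222.80973451]
(array([469.75033639,  48.9204441 , 194.27437144]), np.float64(0.3372448191515961))
[469.06185976  50.02411817 192.        ] [468.44742821  49.36324289 192.        ]
tool x yaw 24.009117028877853 [540.64588371 -49.93809988 275.0613119 ]
```

drive_tool:
  moves:
    - [[-0.0063,-0.03,0,0,0,0,0],[-0.0063,-0.03,0,0,0,0,0],[-0.0063,-0.03,0,0,0,0,0],[-0.0062,-0.03,0,0,0,0,0],[0,0,0.02,0,0,0,0],[0,0,0.02,0,0,0,0],[0,0,0,0,0,0,0],[0,0,0,0,0,0,0]]

```text
clock: 9.3
position: [468.5, 49.0, 234.8]
ee_rot: [0.978, 0.208, -0.002, 0.001]
contact_force: [1.0, 0.1, -0.0]
gripper_width: 85.4
```

Run:
```python
from h import *
s=read_state();p=camera_params("wrist");im=get_image("wrist");cv2.imwrite("pics/w7.png",im);np.savez("w7",**p)
print(s["clock"],s["position"].round(1),s["joints"].round(2))
g=im[...].max(2)
E=np.linalg.inv(p["extrinsics"]);c=E[:3,:3]@np.array([469.1,49.4,192])+E[:3,3];q=p["mtx"]@(c*[1,-1,-1]);q=q[:2]/q[2];print("pred",q)
x,y=q.round().astype(int);r=22;m=(g[y-r:y+r+1,x-r:x+r+1]<120).astype(np.uint8)
n,l,st,ce=cv2.connectedComponentsWithStats(m);d=[(st[i].tolist(),ce[i]+[x-r,y-r],onplane(p,ce[i]+[x-r,y-r],192).round(1)) for i in range(1,n) if st[i,4]>60];print(d)
```

```text
9.3 [468.5  49.  234.8] [ 0.45  0.11 -0.32  0.   -1.15  1.54]
pred [321.13374805 212.59379315]
[([11, 11, 22, 21, 353], array([320.52124646, 212.00849858]), array([469.3,  50. , 192. ]))]
```

View pics/w7.png

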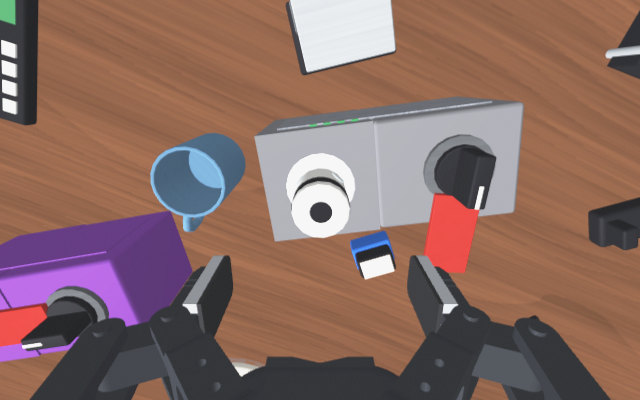

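The view shows the head at (320,212), centred between the fingers, with the knob at its stop. Descending.

drive_tool:
  moves:
    - [[0,0,0.03,0,0,0,0],[0,0,0.025,0,0,0,0],[0,0,0.02,0,0,0,0],[0,0,0.012,0,0,0,0],[0,0,0.008,0,0,0,0],[0,0,0,0,0,0,0],[0,0,0,0,0,0,0]]

```text
clock: 9.93
position: [470.3, 49.5, 141.9]
ee_rot: [0.978, 0.208, 0.001, 0.0]
contact_force: [0.8, -0.1, -0.9]
gripper_width: 85.4
```

drive_tool:
  moves:
    - [[0,0,0,0,0,0,50],[0,0,0,0,0,0,80],[0,0,0,0,0,0,100],[0,0,0,0,0,0,115],[0,0,0,0,0,0,125],[0,0,0,0,0,0,130]]

```text
clock: 10.43
position: [469.8, 49.4, 141.6]
ee_rot: [0.978, 0.208, 0.0, 0.0]
contact_force: [-0.4, -1.0, 1.6]
gripper_width: 41.7
```

drive_tool:
  moves:
    - [[0,0,0,0,0,0,150],[0,0,0,0,0,0,200],[0,0,0,0,0,0,255],[0,0,0,0,0,0,255],[0,0,0,0,0,0,255]]

```text
clock: 10.85
position: [469.8, 49.4, 141.8]
ee_rot: [0.978, 0.208, 0.0, 0.0]
contact_force: [-0.5, -1.8, 6.6]
gripper_width: 40.4
```

```bash
python3 -c "
from bench import *
s=read_state();print(s['position'].round(2),s['contact_force'].round(2),s['wrist_torque'].round(2),s['gripper_width'])"
```

```text
[469.78  49.39 141.82] [-0.54 -1.79  6.62] [-0.44  0.34  0.03] 40.44593002097072
```

drive_tool:
  moves:
    - [[0,0,-0.002,0,0,0,255],[0,0,-0.002,0,0,0,255],[0,0,-0.003,0,0,0,255],[0,0,-0.003,0,0,0,255],[0,0,0,0,0,0,255]]

```text
clock: 11.27
position: [469.2, 49.6, 151.2]
ee_rot: [0.978, 0.208, -0.0, -0.0]
contact_force: [0.4, -0.8, -4.1]
gripper_width: 41.1
```

```bash
python3 -c "
from bench import *
s=read_state();print(s['position'].round(2),s['contact_force'].round(2),s['wrist_torque'].round(2),s['gripper_width'])"
```

```text
[469.24  49.55 151.24] [ 0.41 -0.78 -4.09] [-0.44 -0.36  0.  ] 41.053894533635834
```

It is free: about 4 N of weight and almost no side force. Continuing.

drive_tool:
  moves:
    - [[0,0,-0.004,0,0,0,255],[0,0,-0.004,0,0,0,255],[0,0,-0.004,0,0,0,255],[0,0,-0.004,0,0,0,255],[0,0,-0.004,0,0,0,255],[0,0,-0.004,0,0,0,255],[0,0,-0.003,0,0,0,255],[0,0,-0.003,0,0,0,255]]

```text
clock: 11.93
position: [469.2, 49.5, 181.4]
ee_rot: [0.978, 0.208, -0.0, -0.0]
contact_force: [0.5, -0.2, -6.2]
gripper_width: 40.8
```

drive_tool:
  moves:
    - [[0,0,-0.004,0,0,0,255],[0,0,-0.004,0,0,0,255],[0,0,-0.004,0,0,0,255],[0,0,-0.003,0,0,0,255],[0,0,-0.003,0,0,0,255],[0,0,-0.002,0,0,0,255],[0,0,0,0,0,0,255],[0,0,0,0,0,0,255]]

```text
clock: 12.6
position: [469.5, 49.6, 201.2]
ee_rot: [0.978, 0.208, 0.0, -0.0]
contact_force: [0.4, -0.1, -5.4]
gripper_width: 40.7
```

Run:
```python
from h import *
s=read_state();print(s['position'].round(2),s['contact_force'].round(2),s['wrist_torque'].round(2),s['gripper_width'])
a=get_image("side")[110:260,230:400];b=get_image("wrist")
cv2.imwrite("pics/f1.png",np.hstack([cv2.resize(a,(453,400)),b[50:350,200:460][:, :]if 0 else cv2.resize(b[40:360,180:460],(347,400))]))
```

```text
[469.47  49.62 201.19] [ 0.43 -0.1  -5.36] [-0.09 -0.11  0.09] 40.658876202617115
```

View pics/f1.png

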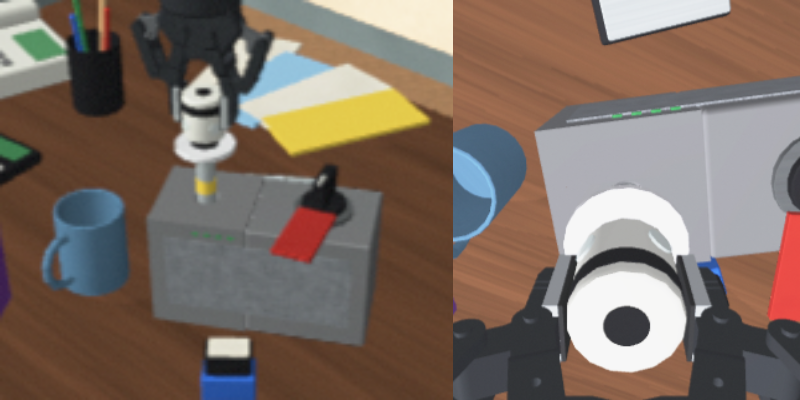

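The picture shows the mast drawn up straight, the whole yellow band plus about 10 mm of bare rod above the housing, no red band, and the tongue clear. I'll settle and hand in.

drive_tool:
  moves:
    - [[0,0,0,0,0,0,255],[0,0,0,0,0,0,255],[0,0,0,0,0,0,255],[0,0,0,0,0,0,255],[0,0,0,0,0,0,255],[0,0,0,0,0,0,255]]

```text
clock: 13.2
position: [469.4, 49.5, 201.1]
ee_rot: [0.978, 0.208, -0.0, 0.0]
contact_force: [0.2, -0.1, -4.7]
gripper_width: 40.8
```

```bash
python3 -c "
from bench import *
s=read_state();print(s['position'].round(2),s['contact_force'].round(2),abs(s['joint_vel']).max());print(job_done())"
```

```text
[469.41  49.53 201.05] [ 0.24 -0.13 -4.72] 0.0021943332702807667
the job is handed in; nothing more can be done
None
```

I turned the lock knob to its anticlockwise stop and drew the mast up about 59 mm. I handed the job in at 13.2 s with the mast still held; no verdict is reported back.

- **Knob:** the tongue turned about 80° by the camera, and the wrist torque jumped to 1.3 N m at the stop. The last picture shows the tongue clear of the mast.
- **Mast:** the rise is measured at the tool (141.8 to 201.1 mm). In the last picture the whole yellow band shows, with bare rod below it and no red. The side force was under 1 N, the downward force about 5 N (the mast's weight), and the arm was still.
- **Bystanders:** the mug and stamp show no sign of having moved in the last picture. I did not measure any of the bystanders.

**What disagreed:** my first grip on the knob missed. The fingertips sit about 23 mm farther back than the stated tool frame suggests, so they closed on top of the bar. They pressed it with about 5 N, and a 0.3 rad test turn did not move the knob. I lifted off, went about 22 mm deeper and gripped it properly. I also set the depth of the camera-head grip from that corrected figure.

I viewed 10 pictures.

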